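# Unstack the screw tubs into the counter dispenser and snap its covers shut

### The job

Take the stacked screw tubs apart from the top, one tub at a time, and stand each upright in the dispenser bay of its own colour. Then press down all five bay covers, those of empty bays too, until each one's catch holds it shut. Leave the bolts, the red screw box and the tape measure where they are.

Things in the scene. Friction and masses are not known exactly. Their poses are not given: they have to be found in the camera images.
- tub_red: red round tub of screws (bottom of one stack at the start), about 140 g, 58 mm across, 42 mm high; its foot (45 mm across, lowest 6 mm) nests with 3.5 mm play all round inside the 8 mm high rim of the tub below, so stacked tubs stand 36 mm apart. Smooth upright side from 6 to 42 mm to grip. Origin: centre of the underside, z up its axis
- tub_yellow: yellow round tub of screws (middle, on the red tub at the start), about 140 g, 58 mm across, 42 mm high; its foot (45 mm across, lowest 6 mm) nests with 3.5 mm play all round inside the 8 mm high rim of the tub below, so stacked tubs stand 36 mm apart. Smooth upright side from 6 to 42 mm to grip. Origin: centre of the underside, z up its axis
- tub_green: green round tub of screws (top, on the yellow tub, if there, at the start), about 140 g, 58 mm across, 42 mm high; its foot (45 mm across, lowest 6 mm) nests with 3.5 mm play all round inside the 8 mm high rim of the tub below, so stacked tubs stand 36 mm apart. Smooth upright side from 6 to 42 mm to grip. Origin: centre of the underside, z up its axis
- tub_blue: blue round tub of screws (bottom of the other stack at the start), about 140 g, 58 mm across, 42 mm high; its foot (45 mm across, lowest 6 mm) nests with 3.5 mm play all round inside the 8 mm high rim of the tub below, so stacked tubs stand 36 mm apart. Smooth upright side from 6 to 42 mm to grip. Origin: centre of the underside, z up its axis
- tub_white: white round tub of screws (on the blue tub, if there, at the start), about 140 g, 58 mm across, 42 mm high; its foot (45 mm across, lowest 6 mm) nests with 3.5 mm play all round inside the 8 mm high rim of the tub below, so stacked tubs stand 36 mm apart. Smooth upright side from 6 to 42 mm to grip. Origin: centre of the underside, z up its axis
- bay_red (a point): centre of the floor of the red bay (square red tray, 70 mm inside, walls 15 mm high, 5 mm thick), 18 mm above the counter. x points away from the robot to the hinge side, y along the row, z up. A 20 mm wide catch post stands at x = -40 to -47 mm, 60 mm high; two hinge posts at x = 39 to 47, y = +-33 mm, 52 mm high. The cover's hinge line runs along y at x = 42 mm, 50 mm above this point
- bay_yellow (a point): centre of the floor of the yellow bay (square yellow tray, 70 mm inside, walls 15 mm high, 5 mm thick), 18 mm above the counter. x points away from the robot to the hinge side, y along the row, z up. A 20 mm wide catch post stands at x = -40 to -47 mm, 60 mm high; two hinge posts at x = 39 to 47, y = +-33 mm, 52 mm high. The cover's hinge line runs along y at x = 42 mm, 50 mm above this point
- bay_green (a point): centre of the floor of the green bay (square green tray, 70 mm inside, walls 15 mm high, 5 mm thick), 18 mm above the counter. x points away from the robot to the hinge side, y along the row, z up. A 20 mm wide catch post stands at x = -40 to -47 mm, 60 mm high; two hinge posts at x = 39 to 47, y = +-33 mm, 52 mm high. The cover's hinge line runs along y at x = 42 mm, 50 mm above this point
- bay_blue (a point): centre of the floor of the blue bay (square blue tray, 70 mm inside, walls 15 mm high, 5 mm thick), 18 mm above the counter. x points away from the robot to the hinge side, y along the row, z up. A 20 mm wide catch post stands at x = -40 to -47 mm, 60 mm high; two hinge posts at x = 39 to 47, y = +-33 mm, 52 mm high. The cover's hinge line runs along y at x = 42 mm, 50 mm above this point
- bay_white (a point): centre of the floor of the white bay (square white tray, 70 mm inside, walls 15 mm high, 5 mm thick), 18 mm above the counter. x points away from the robot to the hinge side, y along the row, z up. A 20 mm wide catch post stands at x = -40 to -47 mm, 60 mm high; two hinge posts at x = 39 to 47, y = +-33 mm, 52 mm high. The cover's hinge line runs along y at x = 42 mm, 50 mm above this point
- cov_red (a joint): angle of the red bay's flat cover (clear, red frame, 62 mm wide, 4 mm thick, 78 mm long), rad: 0 shut (level, 6 mm above a tub), pi/2 upright, 1.75 to 2.0 at the start (leaning away from the robot). The stiff hinge stays where it is left. Near 0.14 rad it meets a spring catch on the post; about 4 to 6 N down on its outer face 60 mm from the hinge snaps it past, and it is then held near 0
- cov_yellow (a joint): angle of the yellow bay's flat cover (clear, yellow frame, 62 mm wide, 4 mm thick, 78 mm long), rad: 0 shut (level, 6 mm above a tub), pi/2 upright, 1.75 to 2.0 at the start (leaning away from the robot). The stiff hinge stays where it is left. Near 0.14 rad it meets a spring catch on the post; about 4 to 6 N down on its outer face 60 mm from the hinge snaps it past, and it is then held near 0
- cov_green (a joint): angle of the green bay's flat cover (clear, green frame, 62 mm wide, 4 mm thick, 78 mm long), rad: 0 shut (level, 6 mm above a tub), pi/2 upright, 1.75 to 2.0 at the start (leaning away from the robot). The stiff hinge stays where it is left. Near 0.14 rad it meets a spring catch on the post; about 4 to 6 N down on its outer face 60 mm from the hinge snaps it past, and it is then held near 0
- cov_blue (a joint): angle of the blue bay's flat cover (clear, blue frame, 62 mm wide, 4 mm thick, 78 mm long), rad: 0 shut (level, 6 mm above a tub), pi/2 upright, 1.75 to 2.0 at the start (leaning away from the robot). The stiff hinge stays where it is left. Near 0.14 rad it meets a spring catch on the post; about 4 to 6 N down on its outer face 60 mm from the hinge snaps it past, and it is then held near 0
- cov_white (a joint): angle of the white bay's flat cover (clear, white frame, 62 mm wide, 4 mm thick, 78 mm long), rad: 0 shut (level, 6 mm above a tub), pi/2 upright, 1.75 to 2.0 at the start (leaning away from the robot). The stiff hinge stays where it is left. Near 0.14 rad it meets a spring catch on the post; about 4 to 6 N down on its outer face 60 mm from the hinge snaps it past, and it is then held near 0
- rail: aluminium rail fixed to the counter, 100 x 490 x 12 mm, long side along its y; the five bays stand on it in a row, 94 mm apart, in any colour order. Origin: centre of the underside
- bolt_a: hex bolt standing on its head, 57 mm high; a bystander, loose. Origin: centre of the underside
- bolt_b: hex bolt standing on its head, 57 mm high; a bystander, loose. Origin: centre of the underside
- screw_box: red carton of screws, 70 x 100 x 75 mm; a bystander, loose. Origin: centre of the underside
- tape_measure: yellow tape measure, 70 x 40 x 65 mm; a bystander, loose. Origin: centre of the underside

How it is judged:
On the way:
1. every tub stands in the bay of its colour (horizontal distance between tub_red and bay_red below 0.012 m and z of tub_red in the frame of bay_red between -0.004 and 0.004 m and angle between each of tub_red, tub_yellow, tub_green, tub_blue, tub_white's own z axis and vertical below 0.08 rad and horizontal distance between tub_yellow and bay_yellow below 0.012 m and z of tub_yellow in the frame of bay_yellow between -0.004 and 0.004 m and horizontal distance between tub_green and bay_green below 0.012 m and z of tub_green in the frame of bay_green between -0.004 and 0.004 m and horizontal distance between tub_blue and bay_blue below 0.012 m and z of tub_blue in the frame of bay_blue between -0.004 and 0.004 m and horizontal distance between tub_white and bay_white below 0.012 m and z of tub_white in the frame of bay_white between -0.004 and 0.004 m), for 0.2 s.
At the end, for the whole second after the job is handed in: Every tub that is there stands upright (within 0.08 rad) on the floor of the bay of its own colour (within 4 mm in height and 12 mm of the centre), and all five covers are held shut by their catches (below 0.06 rad), with everything at rest (all of step 1 and value of joint each of cov_red, cov_yellow, cov_green, cov_blue, cov_white below 0.06 rad and linear speed of each of tub_red, tub_yellow, tub_green, tub_blue, tub_white below 0.02 m/s); the robot touches nothing.
It fails at once if the red tub is lifted with the yellow tub still nested on it (height (world z) of tub_yellow above 0.055 m and distance between tub_yellow and tub_red below 0.04 m).
It fails at once if the yellow tub is lifted with the green tub still nested on it (height (world z) of tub_green above 0.091 m and distance between tub_green and tub_yellow below 0.04 m).
It fails at once if the blue tub is lifted with the white tub still nested on it (height (world z) of tub_white above 0.055 m and distance between tub_white and tub_blue below 0.04 m).
It fails at once if a bolt, the screw box or the tape measure is pushed more than 5 cm away (distance of any of bolt_a, bolt_b, screw_box, tape_measure from where it was at the start of the episode above 0.05 m).
Of tub_green, tub_white only 1 to 2 are there at a start; the rules pass over those that are not, and their reading is None.
At some moment in a run one of tub_red, tub_blue may be knocked a few centimetres aside while the robot is not near it.
Once in a run the grip may slacken for a moment while it holds something.
It also fails if it takes over 200 s, if anything falls off the work surface, if the arm or the gripper's body presses on something with over 40 N, if the wrist force passes 120 N, or if a joint passes its speed limit or range.

### The arm

A 6-joint arm with a two-finger parallel gripper is mounted at the origin on the work surface. World frame = base frame: x ahead of the robot, y to its left, z up, the work surface at z = 0. Lengths are in m, angles in rad, forces in N, time in s.
With the tool pointing down it reaches from about 0.375 to 0.975 m from the base axis. Payload 3.8 kg.
Tool frame: the origin (TCP) lies on the centre line of the jaws, within the pads' length; the fingertips stand 17 mm ahead of it and the grasp point (between the pads) lies 2 mm behind it (bot.tip_extent is the distance from the TCP to the fingertips, in m); z points along the fingers, y is the line along which they close (so a half turn about z gives the same grasp; the last joint's range is limited). The gripper opens to 85 mm and grips with 20 to 120 N. Pads are 22 mm wide; open, the fingers measure 114 mm over their backs; the gripper's body (76 mm by 85 mm) begins 54 mm behind the grasp point. The pads swing forward as they close: fully open they stand 13 mm farther back than shut.
Start: joints at [-0.037, 0.264, 1.604, -0, 1.274, -0.037], TCP at [0.675, -0, 0.248] pointing down, gripper open.
Joint ranges: [-2.63, 2.63], [-0.94, 2.18], [0.31, 2.57], [-1.31, 4.45], [0, 2.66], [-2.55, 2.55]. Speed limits (rad/s): [2.57, 2.57, 3.14, 3.14, 3.14, 3.14].

### API

Orientations are given as a rotation vector (axis times angle).
In Python, from workcell import readout, read_camera, finish_job, bot gives the robot as it stands.
- The arm moves only by the tool jog_arm, never from a script. Its argument "deltas" is one flat list of numbers, 7 for each row, row after row: the shift along the tool's x, y, z in m, then the turn, a rotation vector about the tool's x, y, z in degrees, then the gripper command: -1 is shut, 1 is fully open, values between are in proportion. A call has 1 to 8 rows; each row is the pose to reach, as a shift and turn from the pose commanded when the call began, along the tool's axes at that moment; what a row does not reach only later rows make up. A row lasts 1/10 s, in which the tool goes at most 50 mm and 8.59 degrees, less where a joint would pass 70% of its speed; a pose out of reach is approached as far as the arm can. A call with a gripper value outside its range is refused whole. The fingers move at their own pace and stop on an object; "squeeze" is the grip in N (left out, the last holds). Time passes only in rows, so rows that repeat a pose let the fingers close. It gives the time, the measured TCP pose, the force, the opening and the grip force at its end, in the units of the state.
- readout.read_state(): the state, without advancing time (a new reading comes with each control period).
- read_camera(name): name is "scene" or "side" or "wrist"; returns a dict with "color" (400x640x3 uint8, blue, green, red), "fx", "fy", "cx", "cy" (pixels), "dist" ([k1, k2, p1, p2, k3] as OpenCV has them; the pictures are not rectified), "origin" and "attitude" of the camera in the world. Camera axes: x right, y down, z forward; pixel columns grow to the right and rows downward; lengths in m; the calibration is good to about 2 mm. A picture is of the moment at which its call begins. There is no depth.
- finish_job(): hands the job in; it is judged then, once.
The state is a dict: "time": time; "q": joint angles; "joint_vel": joint speeds; "joint_torque": joint torques, N m; "tool_pos": TCP position; "tcp_rot": TCP orientation; "wrist_force": force on the tool from outside, world axes, zero at the start; "torque": the same for the moment, N m; "width": opening from 0.0 (shut) to 1.0 (fully open); "grip_force": force on a finger pad.
Only numpy, scipy, OpenCV 4.12 (cv2) and the standard library are available. Lean on these libraries where they do the work, as an engineer would, in place of code of your own. Each camera call takes 0.05 s, during which the arm holds its last target. There are 200 camera calls.

## Working session

There is one attempt and no reset: what is moved stays moved. The work goes in short steps, Python scripts to look and compute and a tool call to move; the robot and the scene stay as the last step left them, time stands still between calls to the robot, and variables do not carry over. Pictures are saved under pics/ and viewed, at most 14 in all, crops included, and the job is handed in when it is done.

Besides the shell and the picture viewer there is one more tool, called as name(argument=value, ...) on one line, values as JSON. jog_arm: Moves the arm, as the interface text tells. Its arguments: {"type":"object","properties":{"deltas":{"type":"array"},"squeeze":{"type":"number"}},"required":["deltas"]}

```bash
mkdir -p pics; cat > h.py <<'E'
import numpy as np, cv2
from scipy.spatial.transform import Rotation as R
from workcell import readout, read_camera, finish_job, bot
def rot(a):
    a=np.array(a,float)
    return a if a.shape==(3,3) else (R.from_rotvec(a).as_matrix() if a.size==3 else R.from_quat(a).as_matrix())
def ray(c,uv):
    K=np.array([[c['fx'],0,c['cx']],[0,c['fy'],c['cy']],[0,0,1.]])
    p=cv2.undistortPoints(np.array(uv,float).reshape(-1,1,2),K,np.array(c['dist'],float)).reshape(-1,2)
    return np.c_[p,np.ones(len(p))]@rot(c['attitude']).T
def plane(c,uv,z):
    d=ray(c,uv); o=np.array(c['origin']); return o+d*((z-o[2])/d[:,2])[:,None]
def proj(c,P):
    A=rot(c['attitude']); K=np.array([[c['fx'],0,c['cx']],[0,c['fy'],c['cy']],[0,0,1.]])
    P=(np.atleast_2d(P)-np.array(c['origin']))@A
    return cv2.projectPoints(P.reshape(-1,1,3),np.zeros(3),np.zeros(3),K,np.array(c['dist'],float))[0].reshape(-1,2)
E
python3 - <<'E'
from h import *
np.set_printoptions(precision=3,suppress=True)
for n in('scene','side'):
    c=read_camera(n); cv2.imwrite(f'pics/{n}0.png',c['color'])
    print(n,c['fx'],c['origin'],c['attitude'],c['dist'])
print(readout.read_state())
E
```

```text
scene 434.89503540069734 [1.256 0.249 1.187] [-1.602 -2.149  0.705] [-0.116  0.     0.     0.     0.   ]
side 476.5440142006759 [ 0.039 -0.862  0.881] [-2.213  0.57  -0.246] [-0.138  0.     0.     0.     0.   ]
{'time': 0.1, 'q': array([-0.037,  0.265,  1.605,  0.   ,  1.274, -0.037]), 'joint_vel': array([-0.   , -0.001, -0.004, -0.   ,  0.001, -0.001]), 'joint_torque': array([  0.   , -51.671, -36.859,   0.   ,   0.006,   0.   ]), 'tool_pos': array([0.674, 0.   , 0.247]), 'tcp_rot': array([-2.22 , -2.22 ,  0.002]), 'wrist_force': array([ 0.028,  0.903, -0.584]), 'torque': array([0.013, 0.004, 0.02 ]), 'grip_force': 0.0, 'width': 0.9966825664207114}
```

View pics/scene0.png

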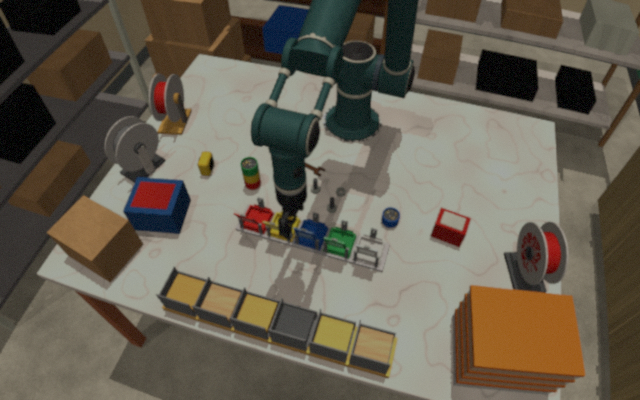

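View pics/side0.png

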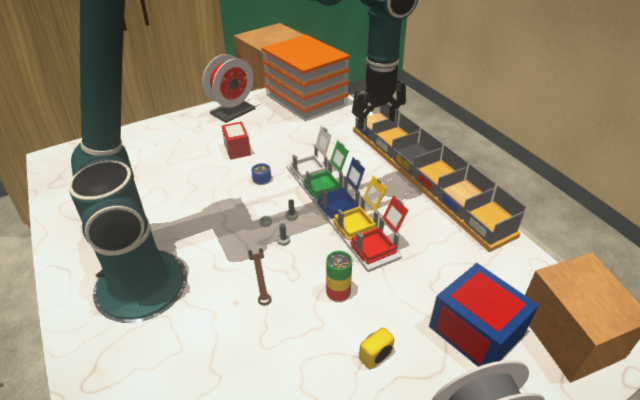

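```bash
python3 - <<'E'
from h import *
np.set_printoptions(precision=3,suppress=True)
c=read_camera('side'); s=read_camera('scene')
print('bays side',plane(c,[(375,245),(355,222),(340,204),(323,182),(308,165)],.018))
print('bays scene',plane(s,[(257,216),(284,228),(313,234),(340,241),(369,252)],.018))
print('stack side top',plane(c,[(339,257)],.114),'scene',plane(s,[(250,163)],.114))
print('blue',plane(c,[(261,168)],.042),plane(s,[(390,213)],.042))
print('bolts',plane(c,[(284,242),(291,217),(265,221)],.0),'tape',plane(c,[(376,348)],.03),'box',plane(c,[(235,140)],.04))
w=read_camera('wrist'); print(w['origin'],rot(w['attitude']),w['fx'])
cv2.imwrite('pics/w0.png',w['color'])
crop=cv2.resize(c['color'][110:310,220:420],None,fx=3,fy=3,interpolation=cv2.INTER_CUBIC); cv2.imwrite('pics/side_crop0.png',crop)
E
```

```text
bays side [[ 0.563 -0.181  0.018]
 [ 0.564 -0.083  0.018]
 [ 0.567 -0.     0.018]
 [ 0.574  0.111  0.018]
 [ 0.576  0.208  0.018]]
bays scene [[ 0.543 -0.184  0.018]
 [ 0.562 -0.084  0.018]
 [ 0.557  0.012  0.018]
 [ 0.557  0.101  0.018]
 [ 0.57   0.198  0.018]]
stack side top [[ 0.415 -0.249  0.114]] scene [[ 0.41  -0.25   0.114]]
blue [[0.431 0.235 0.042]] [[0.424 0.231 0.042]]
bolts [[ 0.373 -0.042  0.   ]
 [ 0.432  0.037 -0.   ]
 [ 0.363  0.057  0.   ]] tape [[ 0.393 -0.439  0.03 ]] box [[0.42  0.423 0.04 ]]
[0.674 0.079 0.373] [[ 1.     0.    -0.001]
 [ 0.    -0.951 -0.308]
 [-0.001  0.308 -0.951]] 352.3456768139898
```

View pics/w0.png

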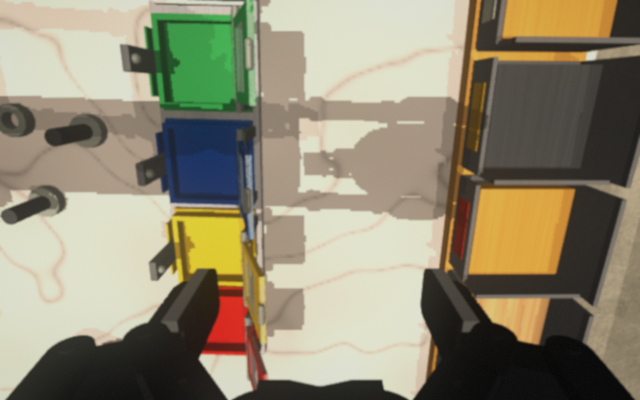

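View pics/side_crop0.png

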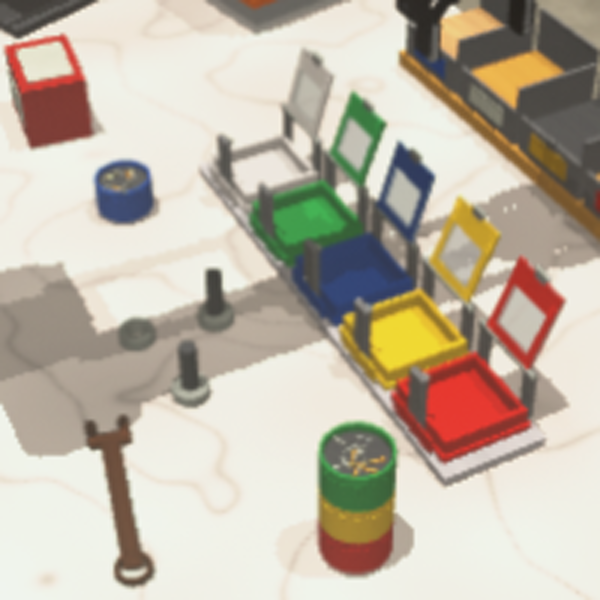

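jog_arm(deltas=[0.01,-0.184,-0.053,0,0,-68,1,0.01,-0.184,-0.053,0,0,-68,1,0.01,-0.184,-0.053,0,0,-68,1,0.01,-0.184,-0.053,0,0,-68,1,0.01,-0.184,-0.053,0,0,-68,1,0.01,-0.184,-0.053,0,0,-68,1,0.01,-0.184,-0.053,0,0,-68,1,0.01,-0.184,-0.053,0,0,-68,1], squeeze=40)

```text
time: 1.05
tool_pos: [0.4907, 0.01, 0.3015]
tcp_rot: [0.59, 3.085, 0.0]
wrist_force: [-0.5, -0.1, 1.1]
width: 0.998
grip_force: 0.0
```

jog_arm(deltas=[0,0,0,0,0,-22,1,0,0,0,0,0,-22,1,0,0,0,0,0,-22,1,0,0,0,0,0,-22,1,0,0,0,0,0,-22,1])

```text
time: 1.55
tool_pos: [0.4909, 0.01, 0.3013]
tcp_rot: [-0.003, -3.142, -0.0]
wrist_force: [0.0, -0.2, -0.2]
width: 1.001
grip_force: 0.0
```

```bash
python3 - <<'E'
from h import *
np.set_printoptions(precision=3,suppress=True)
s=readout.read_state(); print(s['tool_pos'],rot(s['tcp_rot']),s['q'])
w=read_camera('wrist'); cv2.imwrite('pics/w1.png',w['color']); print(w['origin'])
np.save('pics/w1.npy',w,allow_pickle=True)
E
```

```text
[0.491 0.01  0.301] [[-1.     0.002 -0.   ]
 [ 0.002  1.     0.   ]
 [ 0.     0.    -1.   ]] [-0.03  -0.12   1.916  0.     1.345 -1.599]
[0.411 0.01  0.427]
```

View pics/w1.png

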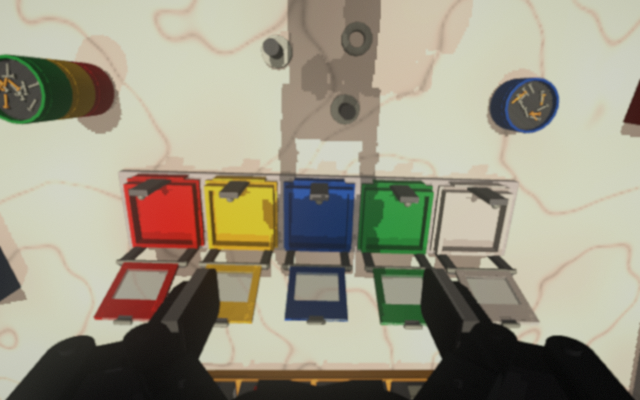

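```bash
cat >> h.py <<'E'
HUE={'red':None,'yellow':(20,35),'green':(45,85),'blue':(105,130)}
def mask(img,col,smin=110,vmin=50):
    h=cv2.cvtColor(img,cv2.COLOR_BGR2HSV); H,S,V=cv2.split(h)
    m=((H<9)|(H>172)) if col=='red' else (H>=HUE[col][0])&(H<=HUE[col][1])
    return (m&(S>smin)&(V>vmin)).astype(np.uint8)
E
python3 - <<'E'
from h import *
np.set_printoptions(precision=4,suppress=True)
w=np.load('pics/w1.npy',allow_pickle=True).item()
P=plane(w,[(122,171),(517,181)],.012); print('rail near corners',P,np.linalg.norm(P[1]-P[0]))
for col in HUE:
    m=mask(w['color'],col); m[:140]=0; m[253:]=0
    n,l,st,_=cv2.connectedComponentsWithStats(m); i=1+np.argmax(st[1:,4]); x,y,ww,hh,a=st[i]
    # outer top wall edges at z=.033: left/right at mid row, far edge
    ym=y+hh//2+10; cols=np.where(l[ym]==i)[0]
    ctr=(cols.min()+cols.max()+1)/2
    print(col,st[i],'y,L/R @.033',plane(w,[(cols.min(),ym),(cols.max()+1,ym)],.033)[:,1],'far edge x',plane(w,[(ctr,y+hh)],.033)[0,0],plane(w,[(ctr,y+hh)],.018)[0,0],'near x',plane(w,[(ctr,y)],.033)[0,0])
m=mask(w['color'],'blue'); m[140:]=0; m[:,:450]=0
ys,xs=np.where(m); print('blue tub bbox',xs.min(),xs.max(),ys.min(),ys.max())
print(plane(w,[(538,104)],.042))
E
```

```text
rail near corners [[ 0.5051 -0.2287  0.012 ]
 [ 0.5186  0.2508  0.012 ]] 0.47964384476554084
red [ 124  174   81   76 4978] y,L/R @.033 [-0.2191 -0.1298] far edge x 0.59990600374141 0.6070984425565686 near x 0.5040225215089443
yellow [ 204  176   74   75 4805] y,L/R @.033 [-0.1251 -0.0399] far edge x 0.6013428672696509 0.6085900587538324 near x 0.5066504783253531
green [ 358  182   75   71 4261] y,L/R @.033 [0.0584 0.1416] far edge x 0.6045187891133241 0.6118870012749265 near x 0.5141521221560825
blue [ 285  180   69   72 4164] y,L/R @.033 [-0.0317  0.0488] far edge x 0.6028782047746615 0.6101839013462071 near x 0.5115961740520665
blue tub bbox 504 557 78 131
[[0.4267 0.2417 0.042 ]]
```

jog_arm(deltas=[0.05,-0.23,0.02,0,0,0,1,0.05,-0.23,0.02,0,0,0,1,0.05,-0.23,0.02,0,0,0,1,0.05,-0.23,0.02,0,0,0,1,0.05,-0.23,0.02,0,0,0,1,0.05,-0.23,0.02,0,0,0,1,0.05,-0.23,0.02,0,0,0,1])

```text
time: 2.3
tool_pos: [0.4407, -0.2206, 0.2811]
tcp_rot: [-0.005, -3.141, -0.001]
wrist_force: [-0.5, -0.1, 0.1]
width: 1.001
grip_force: 0.0
```

```bash
cat >> h.py <<'E'
def tub(w,col,ztop,r=.029,box=None):
    """centre of tub rim: pixels of colour -> rays onto rim plane; keep circle fit to outer far side"""
    m=mask(w['color'],col)
    if box: k=np.zeros_like(m); k[box[1]:box[3],box[0]:box[2]]=1; m&=k
    m=cv2.morphologyEx(m,cv2.MORPH_OPEN,np.ones((2,2),np.uint8))
    n,l,st,_=cv2.connectedComponentsWithStats(m); i=1+np.argmax(st[1:,4])
    cs,_=cv2.findContours((l==i).astype(np.uint8),cv2.RETR_EXTERNAL,cv2.CHAIN_APPROX_NONE)
    p=max(cs,key=cv2.contourArea).reshape(-1,2)+.0
    h,wd=m.shape; p=p[(p[:,0]>1)&(p[:,0]<wd-2)&(p[:,1]>1)&(p[:,1]<h-2)]
    P=plane(w,p,ztop)[:,:2]; o=np.array(w['origin'])[:2]
    # rim points: side farthest from the camera nadir is true rim
    from scipy.optimize import least_squares
    c=P.mean(0)
    for _ in range(6):
        d=np.linalg.norm(P-c,axis=1); 
        f=least_squares(lambda q:np.linalg.norm(P-q,axis=1)-r,c,loss='cauchy',f_scale=.0008); c=f.x
    res=np.abs(np.linalg.norm(P-c,axis=1)-r)
    return c,st[i],(res<.0015).mean()
E
python3 - <<'E'
from h import *
np.set_printoptions(precision=4,suppress=True)
s=readout.read_state(); print(s['tool_pos'])
w=read_camera('wrist'); cv2.imwrite('pics/w2.png',w['color'])
print(tub(w,'green',.114))
E
```

```text
[ 0.4407 -0.2206  0.2811]
(array([0.5118, 0.0298]), array([ 549,  227,   83,   72, 3906], dtype=int32), np.float64(0.13646532438478748))
```

View pics/w2.png

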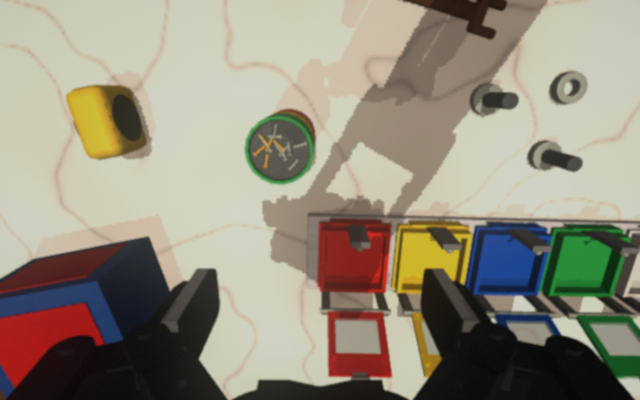

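```bash
python3 - <<'E'
from h import *
np.set_printoptions(precision=4,suppress=True)
w=read_camera('wrist')
print(tub(w,'green',.114,box=(220,90,345,200)), plane(w,[(281,149)],.114))
# check bays
print('rail',plane(w,[(308,214)],.012),'red floor ctr?')
for col,z in(('red',.033),('yellow',.033)):
    m=mask(w['color'],col);m[:210]=0;m[296:]=0;m[:,:310]=0;m[:,480:]=0
    ys,xs=np.where(m);print(col,xs.min(),xs.max(),ys.min(),ys.max()); r=270
    c=np.where(m[r])[0]; print(plane(w,[(c.min(),r),(c.max()+1,r),((c.min()+c.max())/2,ys.max()+1)],z))
E
```

```text
(array([ 0.4099, -0.2543]), array([246, 116,  67,  68, 548], dtype=int32), np.float64(0.6368421052631579)) [[ 0.4092 -0.2517  0.114 ]]
rail [[ 0.5036 -0.2334  0.012 ]] red floor ctr?
red 317 390 218 293
[[ 0.5668 -0.2229  0.033 ]
 [ 0.5671 -0.1395  0.033 ]
 [ 0.5998 -0.1809  0.033 ]]
yellow 391 471 221 293
[[ 0.5671 -0.1335  0.033 ]
 [ 0.5675 -0.045   0.033 ]
 [ 0.6002 -0.0868  0.033 ]]
```

jog_arm(deltas=[0.031,-0.0325,0.03,0,0,0,1,0.031,-0.0325,0.07,0,0,0,1,0.031,-0.0325,0.11,0,0,0,1,0.031,-0.0325,0.11,0,0,0,1,0.031,-0.0325,0.145,0,0,0,1,0.031,-0.0325,0.174,0,0,0,1,0.031,-0.0325,0.174,0,0,0,1])

```text
time: 3.1
tool_pos: [0.4088, -0.2502, 0.1055]
tcp_rot: [0.003, -3.137, -0.005]
wrist_force: [-0.8, 0.7, -0.1]
width: 0.996
grip_force: 0.0
```

jog_arm(deltas=[0,0,0,0,0,0,-1,0,0,0,0,0,0,-1,0,0,0,0,0,0,-1,0,0,0,0,0,0,-1,0,0,0,0,0,0,-1], squeeze=40)

```text
time: 3.6
tool_pos: [0.4122, -0.2539, 0.1105]
tcp_rot: [0.0, 3.137, -0.005]
wrist_force: [-0.9, -0.0, 8.3]
width: 0.657
grip_force: 42.4
```

jog_arm(deltas=[0,0,-0.01,0,0,0,-1,0,0,-0.03,0,0,0,-1,0,0,-0.06,0,0,0,-1,0,0,-0.06,0,0,0,-1])

```text
time: 4.0
tool_pos: [0.4128, -0.2544, 0.1724]
tcp_rot: [0.0, 3.134, -0.008]
wrist_force: [0.6, -0.1, -0.6]
width: 0.653
grip_force: 43.2
```

```bash
python3 - <<'E'
from h import *
np.set_printoptions(precision=4,suppress=True)
s=readout.read_state(); print(s['tool_pos'],s['wrist_force'],s['width'])
c=read_camera('side'); cv2.imwrite('pics/s1.png',cv2.resize(c['color'][130:330,240:440],None,fx=3,fy=3))
E
```

```text
[ 0.4128 -0.2544  0.1724] [ 0.6488 -0.0642 -0.5611] 0.6530217723824147
```

View pics/s1.png

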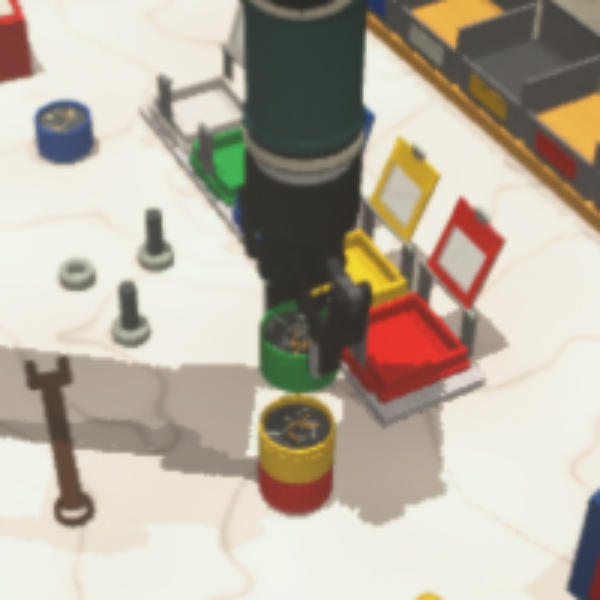

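```bash
python3 - <<'E'
from h import *
np.set_printoptions(precision=4,suppress=True)
c=read_camera('side')
print(bot.tip_extent)
def yp(u,v,y):
    d=ray(c,[(240+u/3,130+v/3)])[0];o=np.array(c['origin']);return o+d*(y-o[1])/d[1]
print('tip',yp(322,375,-.290),yp(322,375,-.297))
print('tub bottom near (camera-facing)',)
# tub silhouette bottom: nearest point toward camera
v=np.array([.413,-.254])-np.array(c['origin'])[:2]; v/=np.linalg.norm(v)
for b in (.125,.13,.135,.14): print(b,(proj(c,[.413-.0225*v[0],-.254-.0225*v[1],b])-[240,130])*3,(proj(c,[.413-.029*v[0],-.254-.029*v[1],b+.006])-[240,130])*3, 'top far',(proj(c,[.413+.029*v[0],-.254+.029*v[1],b+.042])-[240,130])*3)
for z in (.15,.155,.16): print('finger tip z',z,(proj(c,[.413,-.29,z])-[240,130])*3,(proj(c,[.4,-.29,z])-[240,130])*3)
E
```

```text
0.017
tip [ 0.4101 -0.29    0.1608] [ 0.4056 -0.297   0.1696]
tub bottom near (camera-facing)
0.125 [[297.5599 399.1142]] [[297.5323 400.1746]] top far [[299.927 306.406]]
0.13 [[297.6838 394.3395]] [[297.6573 395.3616]] top far [[300.0531 301.3706]]
0.135 [[297.8084 389.5325]] [[297.783  390.5158]] top far [[300.1799 296.3025]]
0.14 [[297.9337 384.6929]] [[297.9092 385.6369]] top far [[300.3072 291.2013]]
finger tip z 0.15 [[325.1084 384.218 ]] [[309.0483 390.9851]]
finger tip z 0.155 [[325.3276 379.2781]] [[309.2145 386.0456]]
finger tip z 0.16 [[325.548  374.3042]] [[309.3815 381.0718]]
```

jog_arm(deltas=[-0.019,0.0445,0,0,0,0,-1,-0.038,0.089,0,0,0,0,-1,-0.057,0.134,0,0,0,0,-1,-0.076,0.178,0,0,0,0,-1,-0.095,0.223,0,0,0,0,-1,-0.114,0.267,0,0,0,0,-1,-0.133,0.312,0,0,0,0,-1,-0.153,0.3565,0,0,0,0,-1])

```text
time: 4.9
tool_pos: [0.562, 0.1058, 0.1654]
tcp_rot: [0.0, -3.138, 0.001]
wrist_force: [0.8, -0.7, -1.6]
width: 0.659
grip_force: 43.3
```

jog_arm(deltas=[0,0,0,0,0,0,-1,0,0,0.0,0,0,0,-1])

```text
time: 5.1
tool_pos: [0.5619, 0.105, 0.1653]
tcp_rot: [0.004, -3.138, 0.001]
wrist_force: [0.1, -0.9, -2.2]
width: 0.654
grip_force: 43.5
```

```bash
python3 - <<'E'
from h import *
np.set_printoptions(precision=4,suppress=True)
s=readout.read_state(); print(s['tool_pos'],rot(s['tcp_rot']),s['wrist_force'],s['width'])
w=read_camera('wrist'); cv2.imwrite('pics/w3.png',w['color'])
E
```

```text
[0.5619 0.105  0.1653] [[-1.     -0.0028 -0.0036]
 [-0.0028  1.     -0.0009]
 [ 0.0036 -0.0008 -1.    ]] [ 0.0782 -0.9387 -2.2309] 0.6543921010588843
```

View pics/w3.png

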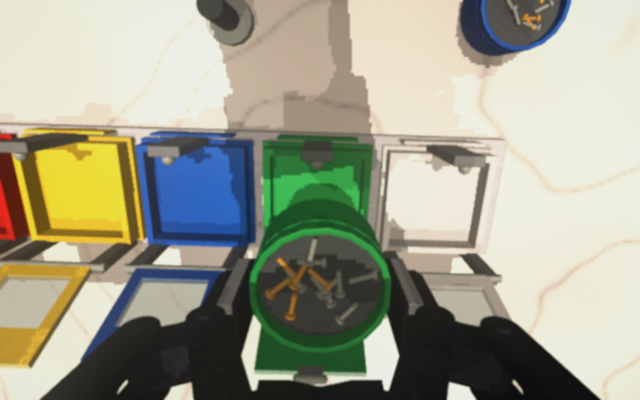

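```bash
python3 - <<'E'
from h import *
np.set_printoptions(precision=4,suppress=True)
w=read_camera('wrist'); print(w['origin'])
m=mask(w['color'],'green'); 
for zt in(.168,.171): print(tub(w,'green',zt,box=(240,225,400,350)))
print('ellipse edges', plane(w,[(250,288),(391,288),(320,349)],.171))
print('green tray L/R', plane(w,[(262,190),(375,190)],.033))
print('posts far-end tops y: green,white,blue,yellow', plane(w,[(317,152),(460,150),(172,147),(25,141)],.078))
print('white tray floor inner corners', plane(w,[(389,149),(488,150),(383,247),(484,248)],.033), 'blue',plane(w,[(149,143),(248,143),(150,243),(255,243)],.033))
E
```

```text
[0.4823 0.1038 0.2911]
(array([0.5593, 0.1042]), array([ 250,  226,  143,  125, 5565], dtype=int32), np.float64(0.6740088105726872))
(array([0.5574, 0.1035]), array([ 250,  226,  143,  125, 5565], dtype=int32), np.float64(0.5881057268722467))
ellipse edges [[0.5557 0.0768 0.171 ]
 [0.5557 0.1316 0.171 ]
 [0.5845 0.104  0.171 ]]
green tray L/R [[0.555  0.0599 0.033 ]
 [0.5549 0.1459 0.033 ]]
posts far-end tops y: green,white,blue,yellow [[ 0.5183  0.1022  0.078 ]
 [ 0.5169  0.1891  0.078 ]
 [ 0.5153  0.0142  0.078 ]
 [ 0.5115 -0.0756  0.078 ]]
white tray floor inner corners [[0.5237 0.1547 0.033 ]
 [0.5242 0.2278 0.033 ]
 [0.6024 0.1547 0.033 ]
 [0.6033 0.2363 0.033 ]] blue [[ 0.5193 -0.0213  0.033 ]
 [ 0.5194  0.0514  0.033 ]
 [ 0.5993 -0.0323  0.033 ]
 [ 0.599   0.0522  0.033 ]]
```

jog_arm(deltas=[-0.006,-0.002,0,0,0,0,-1,-0.006,-0.002,0.03,0,0,0,-1,-0.006,-0.002,0.06,0,0,0,-1,-0.006,-0.002,0.085,0,0,0,-1,-0.006,-0.002,0.095,0,0,0,-1,-0.006,-0.002,0.1,0,0,0,-1,-0.006,-0.002,0.1,0,0,0,-1])

```text
time: 5.9
tool_pos: [0.5692, 0.1013, 0.0674]
tcp_rot: [-0.002, -3.142, 0.0]
wrist_force: [-0.5, -0.2, -1.7]
width: 0.661
grip_force: 43.6
```

jog_arm(deltas=[0,0,0.006,0,0,0,-1,0,0,0.01,0,0,0,-1,0,0,0.012,0,0,0,-1,0,0,0.012,0,0,0,-1])

```text
time: 6.3
tool_pos: [0.5697, 0.1021, 0.0566]
tcp_rot: [-0.0, 3.14, -0.0]
wrist_force: [-1.9, -1.7, 3.6]
width: 0.66
grip_force: 43.9
```

jog_arm(deltas=[0,0,0,0,0,0,0.65,0,0,0,0,0,0,0.65,0,0,0,0,0,0,0.65,0,0,-0.03,0,0,0,0.65,0,0,-0.07,0,0,0,0.65,0,0,-0.12,0,0,0,0.65,0,0,-0.16,0,0,0,1,0,0,-0.17,0,0,0,1])

```text
time: 7.1
tool_pos: [0.5723, 0.1025, 0.2319]
tcp_rot: [-0.0, 3.131, 0.002]
wrist_force: [0.5, -0.2, 0.3]
width: 1.001
grip_force: 0.0
```

```bash
python3 - <<'E'
from h import *
np.set_printoptions(precision=4,suppress=True)
s=readout.read_state(); print(s['tool_pos'],s['width'])
w=read_camera('wrist'); cv2.imwrite('pics/w4.png',w['color'])
E
```

```text
[0.5723 0.1025 0.2319] 1.0014415448168117
```

View pics/w4.png

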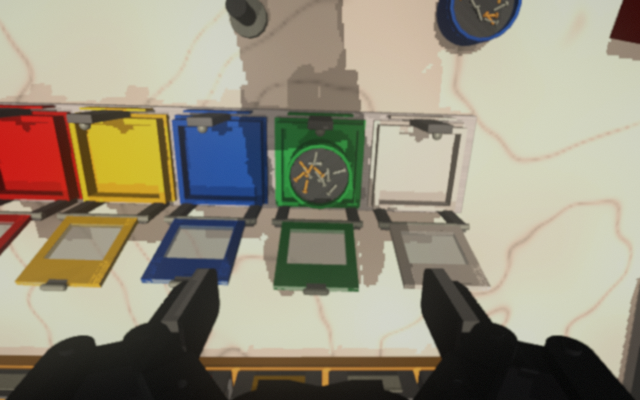

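```bash
python3 - <<'E'
from h import *
np.set_printoptions(precision=4,suppress=True)
w=read_camera('wrist')
print(plane(w,[(320,175),(289,175),(351,175),(320,143),(320,208)],.060))
print('tray far edge/sides',plane(w,[(320,207),(274,190),(364,190)],.033),'white inner', plane(w,[(379,122),(461,122),(381,204),(464,205)],.033),'blue',plane(w,[(268,160),(174,160),(220,205)],.033),'yellow',plane(w,[(76,160),(174,160),(130,203)],.033),'red',plane(w,[(78,160),(40,200)],.033))
h=cv2.cvtColor(w['color'],cv2.COLOR_BGR2HSV)
d=((h[...,1]<90)).astype(np.uint8); d[:140]=0;d[212:]=0;d[:,:285]=0;d[:,355:]=0
n,l,st,ce=cv2.connectedComponentsWithStats(d);i=1+np.argmax(st[1:,4]);print(st[i],plane(w,[ce[i]],.058),plane(w,[(281,143)],.06))
c,st,f=tub(w,'blue',.042,box=(400,0,560,60)); print('blue tub',c,st,f)
E
```

```text
[[0.565  0.103  0.06  ]
 [0.565  0.0763 0.06  ]
 [0.565  0.1298 0.06  ]
 [0.5374 0.103  0.06  ]
 [0.5952 0.103  0.06  ]]
tray far edge/sides [[0.6037 0.1031 0.033 ]
 [0.5865 0.0592 0.033 ]
 [0.5865 0.1451 0.033 ]] white inner [[0.5228 0.1561 0.033 ]
 [0.5227 0.2301 0.033 ]
 [0.6006 0.1622 0.033 ]
 [0.6017 0.2431 0.033 ]] blue [[ 0.5574  0.0548  0.033 ]
 [ 0.5573 -0.0327  0.033 ]
 [ 0.6016  0.0062  0.033 ]] yellow [[ 0.5571 -0.1249  0.033 ]
 [ 0.5573 -0.0327  0.033 ]
 [ 0.5995 -0.0812  0.033 ]] red [[ 0.5571 -0.123   0.033 ]
 [ 0.5964 -0.1691  0.033 ]]
[ 290  149   58   56 2233] [[0.567  0.1034 0.058 ]] [[0.5374 0.0703 0.06  ]]
blue tub [0.4269 0.2352] [447   0  76  44 510] 0.6320754716981132
```

jog_arm(deltas=[0.132,-0.3225,0,0,0,0,1,0.132,-0.3225,0,0,0,0,1,0.132,-0.3225,0,0,0,0,1,0.132,-0.3225,0,0,0,0,1,0.132,-0.3225,0,0,0,0,1,0.132,-0.3225,0,0,0,0,1,0.132,-0.3225,0,0,0,0,1,0.132,-0.3225,0,0,0,0,1])

```text
time: 8.0
tool_pos: [0.4334, -0.2244, 0.2224]
tcp_rot: [-0.01, -3.137, -0.0]
wrist_force: [-0.2, -0.6, -0.3]
width: 1.001
grip_force: 0.0
```

```bash
cat > look.py <<'E'
import sys
from h import *
np.set_printoptions(precision=4,suppress=True)
s=readout.read_state(); print(s['tool_pos'],s['tcp_rot'],s['wrist_force'],s['width'])
w=read_camera('wrist'); cv2.imwrite('pics/last.png',w['color'])
col,z=sys.argv[1],float(sys.argv[2]); p=proj(w,[float(sys.argv[3]),float(sys.argv[4]),z])[0]; r=70
print(p,tub(w,col,z,box=[max(0,int(v)) for v in (p[0]-r,p[1]-r,p[0]+r,p[1]+r)]))
E
python3 look.py yellow .078 .4097 -.2535
```

```text
[ 0.4334 -0.2244  0.2224] [-0.0103 -3.1367 -0.0003] [-0.1786 -0.6407 -0.3056] 1.0013961035215602
[282.0808 165.1429] (array([ 0.4099, -0.2531]), array([ 246,  127,   74,   75, 1202], dtype=int32), np.float64(0.9711538461538461))
```

jog_arm(deltas=[0.022,-0.029,0.03,0,0,0,1,0.022,-0.029,0.07,0,0,0,1,0.022,-0.029,0.09,0,0,0,1,0.022,-0.029,0.09,0,0,0,1,0.022,-0.029,0.125,0,0,0,1,0.022,-0.029,0.148,0,0,0,1,0.022,-0.029,0.148,0,0,0,1])

```text
time: 8.75
tool_pos: [0.4132, -0.2469, 0.0745]
tcp_rot: [0.002, -3.136, -0.006]
wrist_force: [-0.1, 0.7, -0.3]
width: 0.998
grip_force: 0.0
```

jog_arm(deltas=[0,0,0,0,0,0,-1,0,0,0,0,0,0,-1,0,0,0,0,0,0,-1,0,0,0,0,0,0,-1,0,0,0,0,0,0,-1])

```text
time: 9.25
tool_pos: [0.4168, -0.2507, 0.0798]
tcp_rot: [0.0, 3.138, -0.004]
wrist_force: [-0.3, -0.5, 6.5]
width: 0.662
grip_force: 42.3
```

jog_arm(deltas=[0,0,0,0,0,0,0.7,0,0,0,0,0,0,0.7,0,0,0,0,0,0,0.7,0.005,-0.002,0.006,0,0,0,0.7,0.005,-0.002,0.006,0,0,0,0.7,0.005,-0.002,0.006,0,0,0,0.7])

```text
time: 9.85
tool_pos: [0.4093, -0.2512, 0.0706]
tcp_rot: [-0.001, -3.14, -0.001]
wrist_force: [-0.3, -0.6, -0.3]
width: 0.847
grip_force: 0.0
```

jog_arm(deltas=[0,0,0,0,0,0,-1,0,0,0,0,0,0,-1,0,0,0,0,0,0,-1,0,0,0,0,0,0,-1])

```text
time: 10.25
tool_pos: [0.4103, -0.2516, 0.0715]
tcp_rot: [-0.0, 3.141, -0.0]
wrist_force: [0.4, 0.1, 0.5]
width: 0.669
grip_force: 43.0
```

jog_arm(deltas=[0,0,-0.01,0,0,0,-1,0,0,-0.03,0,0,0,-1,0,0,-0.06,0,0,0,-1,0,0,-0.094,0,0,0,-1,0,0,-0.094,0,0,0,-1])

```text
time: 10.75
tool_pos: [0.413, -0.2535, 0.1708]
tcp_rot: [-0.0, 3.134, -0.008]
wrist_force: [1.3, -0.5, -1.7]
width: 0.666
grip_force: 43.2
```

jog_arm(deltas=[-0.03,0.033,0,0,0,0,-1,-0.06,0.066,0,0,0,0,-1,-0.09,0.099,0,0,0,0,-1,-0.12,0.132,0,0,0,0,-1,-0.149,0.166,0,0,0,0,-1,-0.149,0.166,0,0,0,0,-1,-0.149,0.166,0,0,0,0,-1])

```text
time: 11.45
tool_pos: [0.5585, -0.0845, 0.1641]
tcp_rot: [0.004, -3.139, -0.0]
wrist_force: [0.3, -1.2, -2.0]
width: 0.667
grip_force: 43.4
```

```bash
python3 look.py yellow .170 .56 -.0855
```

```text
[ 0.5585 -0.0845  0.1641] [ 0.0041 -3.139  -0.0001] [ 0.2532 -1.229  -1.9947] 0.6665823811530259
[317.1171 305.0842] (array([ 0.5588, -0.0841]), array([ 248,  236,  140,  140, 7379], dtype=int32), np.float64(0.42376237623762375))
```

View pics/last.png

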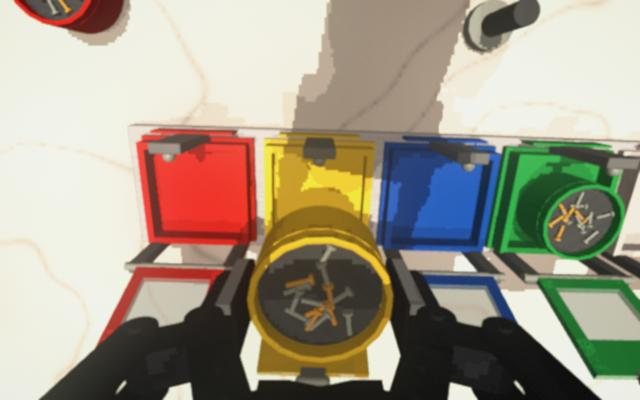

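jog_arm(deltas=[-0.001,0,0,0,0,0,-1,-0.001,0,0.03,0,0,0,-1,-0.001,0,0.06,0,0,0,-1,-0.001,0,0.085,0,0,0,-1,-0.001,0,0.096,0,0,0,-1,-0.001,0,0.101,0,0,0,-1,-0.001,0,0.101,0,0,0,-1])

```text
time: 12.2
tool_pos: [0.5598, -0.0861, 0.0643]
tcp_rot: [-0.002, -3.141, 0.0]
wrist_force: [0.4, 0.2, -2.2]
width: 0.665
grip_force: 43.4
```

jog_arm(deltas=[0,0,0.005,0,0,0,-1,0,0,0.009,0,0,0,-1,0,0,0.0115,0,0,0,-1,0,0,0.0115,0,0,0,-1])

```text
time: 12.6
tool_pos: [0.5606, -0.0856, 0.0537]
tcp_rot: [-0.0, 3.14, -0.001]
wrist_force: [-0.9, -1.1, 2.2]
width: 0.664
grip_force: 43.7
```

jog_arm(deltas=[0,0,0,0,0,0,0.65,0,0,0,0,0,0,0.65,0,0,0,0,0,0,0.65,0,0,-0.03,0,0,0,0.65,0,0,-0.07,0,0,0,0.65,0,0,-0.12,0,0,0,0.65,0,0,-0.15,0,0,0,1,0,0,-0.15,0,0,0,1])

```text
time: 13.4
tool_pos: [0.564, -0.0862, 0.2095]
tcp_rot: [-0.0, 3.13, -0.004]
wrist_force: [1.0, 0.9, -0.5]
width: 0.998
grip_force: 0.0
```

jog_arm(deltas=[0.125,-0.14,0,0,0,0,1,0.125,-0.14,0,0,0,0,1,0.125,-0.14,0,0,0,0,1,0.125,-0.14,0,0,0,0,1,0.125,-0.14,0,0,0,0,1,0.125,-0.14,0,0,0,0,1])

```text
time: 14.0
tool_pos: [0.4342, -0.2257, 0.2019]
tcp_rot: [-0.004, -3.141, -0.002]
wrist_force: [0.8, 1.1, 0.3]
width: 0.998
grip_force: 0.0
```

```bash
python3 look.py red .042 .41 -.2535;python3 look.py yellow .060 .56 -.0855
```

```text
[ 0.4342 -0.2257  0.2019] [-0.0039 -3.1409 -0.0016] [0.7908 1.1275 0.2703] 0.9979669601638881
[285.4092 159.8243] (array([ 0.41  , -0.2527]), array([ 251,  123,   70,   72, 1087], dtype=int32), np.float64(0.9747474747474747))
[ 0.4348 -0.2252  0.2021] [-0.0015 -3.1411 -0.0015] [ 0.3302 -0.2391  0.8579] 0.9989759532520885
[473.6412 326.2969] (array([ 0.5188, -0.1126]), array([ 411,  257,  101,   87, 2633], dtype=int32), np.float64(0.1590909090909091))
```

View pics/last.png

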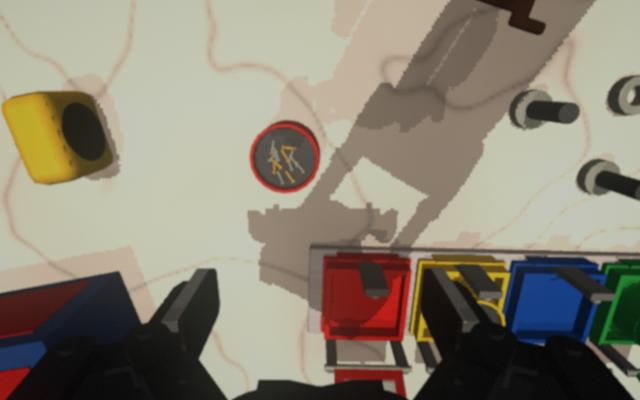

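jog_arm(deltas=[0.0245,-0.0275,0.03,0,0,0,1,0.0245,-0.0275,0.07,0,0,0,1,0.0245,-0.0275,0.11,0,0,0,1,0.0245,-0.0275,0.14,0,0,0,1,0.0245,-0.0275,0.166,0,0,0,1,0.0245,-0.0275,0.166,0,0,0,0.7,0.0245,-0.0275,0.166,0,0,0,0.7])

```text
time: 14.8
tool_pos: [0.411, -0.252, 0.0365]
tcp_rot: [0.003, -3.14, -0.002]
wrist_force: [0.8, -0.2, 0.1]
width: 0.85
grip_force: 0.0
```

jog_arm(deltas=[0,0,0,0,0,0,0.7,0,0,0,0,0,0,0.7])

```text
time: 15.0
tool_pos: [0.4122, -0.2537, 0.0386]
tcp_rot: [-0.001, 3.139, -0.003]
wrist_force: [0.4, -0.3, 0.6]
width: 0.852
grip_force: 0.0
```

jog_arm(deltas=[0.002,0,0.002,0,0,0,0.7,0.002,0,0.002,0,0,0,-1,0.002,0,0.002,0,0,0,-1,0.002,0,0.002,0,0,0,-1,0.002,0,0.002,0,0,0,-1,0.002,0,0.002,0,0,0,-1])

```text
time: 15.6
tool_pos: [0.4088, -0.2534, 0.0358]
tcp_rot: [0.0, 3.141, -0.001]
wrist_force: [-2.1, 1.0, 5.8]
width: 0.659
grip_force: 42.4
```

jog_arm(deltas=[0,0,-0.01,0,0,0,-1,0,0,-0.04,0,0,0,-1,0,0,-0.08,0,0,0,-1,0,0,-0.127,0,0,0,-1,0,0,-0.127,0,0,0,-1])

```text
time: 16.1
tool_pos: [0.4127, -0.256, 0.1696]
tcp_rot: [0.0, 3.13, -0.012]
wrist_force: [1.0, -0.6, -1.2]
width: 0.663
grip_force: 43.3
```

jog_arm(deltas=[-0.037,0.018,0,0,0,0,-1,-0.074,0.036,0,0,0,0,-1,-0.111,0.054,0,0,0,0,-1,-0.147,0.072,0,0,0,0,-1,-0.147,0.072,0,0,0,0,-1,-0.147,0.072,0,0,0,0,-1])

```text
time: 16.7
tool_pos: [0.5553, -0.1803, 0.161]
tcp_rot: [0.003, -3.14, -0.001]
wrist_force: [-0.7, -0.8, -1.9]
width: 0.659
grip_force: 43.2
```

```bash
python3 look.py red .170 .558 -.181; python3 - <<'E'
from h import *
np.set_printoptions(precision=4,suppress=True)
w=read_camera('wrist')
m=mask(w['color'],'red')
for r in (160,190,205): 
    c=np.where(m[r,180:460])[0]+180; print(r,c.min(),c.max(),plane(w,[(c.min(),r),(c.max()+1,r)],.033)[:,1])
print('rail near edge at z.012:',[ (x,plane(w,[(x,128)],.012)[0,:2]) for x in (200,)])
c,st,f=tub(w,'yellow',.06,box=(390,130,600,300)); print('yellow',c,st,f)
E
```

```text
[ 0.5553 -0.1803  0.161 ] [ 0.0027 -3.1398 -0.0005] [-0.7219 -0.7907 -1.8852] 0.6589474538111887
[317.9862 312.1199] (array([ 0.5571, -0.1798]), array([ 248,  243,  140,  140, 7475], dtype=int32), np.float64(0.3280943025540275))
160 267 377 [-0.219  -0.1382]
190 267 374 [-0.22   -0.1393]
205 267 373 [-0.2206 -0.1395]
rail near edge at z.012: [(200, array([ 0.5034, -0.2725]))]
yellow [ 0.5353 -0.088 ] [ 391  139  117  122 7815] 0.159375
```

jog_arm(deltas=[-0.001,0,0,0,0,0,-1,-0.001,0,0.03,0,0,0,-1,-0.001,0,0.06,0,0,0,-1,-0.001,0,0.085,0,0,0,-1,-0.001,0,0.093,0,0,0,-1,-0.001,0,0.097,0,0,0,-1,-0.001,0,0.097,0,0,0,-1])

```text
time: 17.5
tool_pos: [0.5566, -0.1815, 0.0653]
tcp_rot: [0.001, 3.141, -0.0]
wrist_force: [-0.7, 0.1, -1.4]
width: 0.661
grip_force: 43.2
```

jog_arm(deltas=[0,0,0.005,0,0,0,-1,0,0,0.009,0,0,0,-1,0,0,0.0115,0,0,0,-1,0,0,0.0115,0,0,0,-1])

```text
time: 17.9
tool_pos: [0.557, -0.1811, 0.0539]
tcp_rot: [-0.0, 3.141, -0.001]
wrist_force: [-0.7, -0.1, 1.3]
width: 0.661
grip_force: 43.4
```

Release, rise, and go over toward the blue tub at (0.427, 0.235).

jog_arm(deltas=[0,0,0,0,0,0,0.65,0,0,0,0,0,0,0.65,0,0,0,0,0,0,0.65,0,0,-0.03,0,0,0,0.65,0,0,-0.07,0,0,0,0.65,0,0,-0.12,0,0,0,0.65,0,0,-0.15,0,0,0,1,0,0,-0.15,0,0,0,1])

```text
time: 18.7
tool_pos: [0.5603, -0.1824, 0.2102]
tcp_rot: [-0.0, 3.13, -0.006]
wrist_force: [0.3, 0.1, 0.9]
width: 0.999
grip_force: 0.0
```

jog_arm(deltas=[0.11,0.381,0,0,0,0,1,0.11,0.381,0,0,0,0,1,0.11,0.381,0,0,0,0,1,0.11,0.381,0,0,0,0,1,0.11,0.381,0,0,0,0,1,0.11,0.381,0,0,0,0,1,0.11,0.381,0,0,0,0,1,0.11,0.381,0,0,0,0,1])

```text
time: 19.5
tool_pos: [0.4449, 0.2017, 0.2023]
tcp_rot: [0.0, -3.141, 0.0]
wrist_force: [1.0, -0.3, 0.4]
width: 1.001
grip_force: 0.0
```

jog_arm(deltas=[0,0,0,0,0,0,1])

```text
time: 19.6
tool_pos: [0.444, 0.2044, 0.2023]
tcp_rot: [0.01, -3.14, -0.002]
wrist_force: [0.0, -0.4, -0.7]
width: 0.995
grip_force: 0.0
```

```bash
python3 look.py blue .042 .427 .235
```

```text
[0.444  0.2044 0.2023] [ 0.0099 -3.1396 -0.0024] [ 0.0023 -0.3862 -0.7407] 0.9954463612347638
[356.3927 168.5778] (array([0.4274, 0.2377]), array([325, 135,  67,  68, 548], dtype=int32), np.float64(0.45535714285714285))
```

jog_arm(deltas=[0.017,0.032,0.03,0,0,0,1,0.017,0.032,0.07,0,0,0,1,0.017,0.032,0.11,0,0,0,1,0.017,0.032,0.14,0,0,0,1,0.017,0.032,0.166,0,0,0,1,0.017,0.032,0.166,0,0,0,0.7,0.017,0.032,0.166,0,0,0,0.7,0.017,0.032,0.166,0,0,0,0.7])

```text
time: 20.45
tool_pos: [0.431, 0.232, 0.0387]
tcp_rot: [0.001, 3.139, 0.001]
wrist_force: [0.1, -0.1, 0.1]
width: 0.851
grip_force: 0.0
```

```bash
python3 look.py blue .042 .427 .2362
```

```text
[0.431  0.232  0.0387] [0.0014 3.1394 0.0014] [ 0.079  -0.1186  0.1344] 0.8508466157652345
[330.3743 289.274 ] (array([0.4268, 0.2353]), array([ 261,  220,  140,  131, 4554], dtype=int32), np.float64(0.8049886621315193))
```

jog_arm(deltas=[0.004,0.003,0.002,0,0,0,0.7,0.004,0.003,0.002,0,0,0,0.7,0.004,0.003,0.002,0,0,0,-1,0.004,0.003,0.002,0,0,0,-1,0.004,0.003,0.002,0,0,0,-1,0.004,0.003,0.002,0,0,0,-1,0.004,0.003,0.002,0,0,0,-1])

```text
time: 21.2
tool_pos: [0.4258, 0.2354, 0.0362]
tcp_rot: [-0.0, 3.141, 0.001]
wrist_force: [-1.9, -0.2, 5.5]
width: 0.665
grip_force: 42.5
```

jog_arm(deltas=[0,0,-0.01,0,0,0,-1,0,0,-0.04,0,0,0,-1,0,0,-0.08,0,0,0,-1,0,0,-0.127,0,0,0,-1,0,0,-0.127,0,0,0,-1])

```text
time: 21.7
tool_pos: [0.4302, 0.2373, 0.17]
tcp_rot: [-0.0, 3.129, 0.009]
wrist_force: [0.7, 0.7, -0.8]
width: 0.661
grip_force: 43.3
```

jog_arm(deltas=[-0.025,-0.042,0,0,0,0,-1,-0.05,-0.084,0,0,0,0,-1,-0.08,-0.126,0,0,0,0,-1,-0.108,-0.168,0,0,0,0,-1,-0.135,-0.2265,0,0,0,0,-1,-0.135,-0.2265,0,0,0,0,-1,-0.135,-0.2265,0,0,0,0,-1,-0.135,-0.2265,0,0,0,0,-1])

```text
time: 22.5
tool_pos: [0.5595, 0.0089, 0.1616]
tcp_rot: [-0.001, -3.14, -0.001]
wrist_force: [-0.8, 0.1, -1.5]
width: 0.66
grip_force: 43.4
```

```bash
python3 look.py blue .166 .56 .0085; python3 - <<'E'
from h import *
np.set_printoptions(precision=4,suppress=True)
w=read_camera('wrist')
m=mask(w['color'],'blue')
for r in (160,190,205): 
    c=np.where(m[r,180:460])[0]+180; print(r,c.min(),c.max(),plane(w,[(c.min(),r),(c.max()+1,r)],.033)[:,1])
E
```

```text
[0.5595 0.0089 0.1616] [-0.0015 -3.1396 -0.0012] [-0.8298  0.0535 -1.4915] 0.6597863128460881
[318.8348 300.5749] (array([0.5593, 0.0091]), array([ 249,  231,  140,  140, 7345], dtype=int32), np.float64(0.3895582329317269))
160 264 373 [-0.031   0.0493]
190 265 370 [-0.0314  0.0481]
205 265 369 [-0.0319  0.0479]
```

jog_arm(deltas=[-0.001,0,0,0,0,0,-1,-0.001,0,0.03,0,0,0,-1,-0.001,0,0.06,0,0,0,-1,-0.001,0,0.085,0,0,0,-1,-0.001,0,0.093,0,0,0,-1,-0.001,0,0.097,0,0,0,-1,-0.001,0,0.097,0,0,0,-1])

```text
time: 23.3
tool_pos: [0.5619, 0.009, 0.0658]
tcp_rot: [-0.001, 3.141, 0.0]
wrist_force: [-0.1, -0.0, -1.0]
width: 0.662
grip_force: 43.4
```

jog_arm(deltas=[0,0,0.005,0,0,0,-1,0,0,0.009,0,0,0,-1,0,0,0.012,0,0,0,-1,0,0,0.012,0,0,0,-1])

```text
time: 23.7
tool_pos: [0.5621, 0.0085, 0.0542]
tcp_rot: [0.0, 3.14, 0.0]
wrist_force: [-2.0, 0.7, 2.8]
width: 0.653
grip_force: 43.7
```

jog_arm(deltas=[0,0,0,0,0,0,0.65,0,0,0,0,0,0,0.65,0,0,0,0,0,0,0.65,0,0,-0.03,0,0,0,0.65,0,0,-0.07,0,0,0,0.65,0,0,-0.11,0,0,0,0.65,0,0,-0.15,0,0,0,-1,0,0,-0.15,0,0,0,-1])

```text
time: 24.5
tool_pos: [0.566, 0.0084, 0.2107]
tcp_rot: [-0.0, 3.129, -0.001]
wrist_force: [1.0, -0.0, 1.2]
width: 0.496
grip_force: 0.0
```

jog_arm(deltas=[-0.05,0,0,0,0,0,-1,-0.1,0,0,0,0,0,-1,-0.103,0,0,0,0,0,-1,-0.103,0,0,0,0,0,-1,-0.103,0,0,0,0,0,-1])

```text
time: 25.0
tool_pos: [0.6634, 0.0085, 0.2023]
tcp_rot: [0.0, -3.139, -0.0]
wrist_force: [-1.0, -0.8, 1.2]
width: 0.001
grip_force: 0.0
```

```bash
python3 - <<'E'
from h import *
np.set_printoptions(precision=4,suppress=True)
s=readout.read_state(); print(s['tool_pos'],s['tcp_rot'],s['width'],s['wrist_force'])
w=read_camera('wrist'); c=read_camera('side'); a=c['color'][90:290,230:430]
cv2.imwrite('pics/mix.png',np.hstack([cv2.resize(w['color'],(480,300)),cv2.resize(a,(300,300))]))
E
```

```text
[0.6634 0.0085 0.2023] [ 0.0001 -3.1393 -0.0001] 0.0007543472632256956 [-1.0337 -0.7886  1.1911]
```

View pics/mix.png

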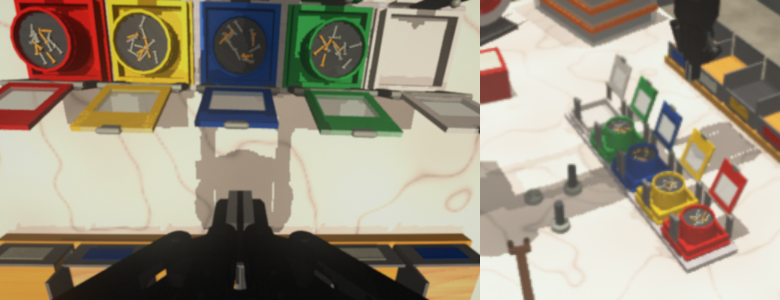

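jog_arm(deltas=[0,0,0.03,0,0,0,-1,0,0,0.06,0,0,0,-1,0,0,0.06,0,0,0,-1,0.014,0,0.06,0,0,0,-1,0.028,0,0.06,0,0,0,-1,0.042,0,0.06,0,0,0,-1,0.052,0,0.06,0,0,0,-1,0.062,0,0.059,0,0,0,-1])

```text
time: 25.9
tool_pos: [0.6024, 0.0085, 0.1459]
tcp_rot: [-0.0, 3.139, -0.0]
wrist_force: [1.4, 0.4, -0.8]
width: -0.002
grip_force: 0.3
```

jog_arm(deltas=[0.015,0,0.007,0,0,0,-1,0.029,0,0.015,0,0,0,-1,0.036,0,0.02,0,0,0,-1,0.042,0,0.027,0,0,0,-1,0.047,0,0.034,0,0,0,-1,0.05,0,0.041,0,0,0,-1,0.052,0,0.048,0,0,0,-1,0.052,0,0.048,0,0,0,-1])

```text
time: 26.7
tool_pos: [0.5502, 0.0084, 0.0953]
tcp_rot: [-0.0, -3.14, 0.0]
wrist_force: [-0.3, -0.7, -0.2]
width: 0.0
grip_force: 0.0
```

jog_arm(deltas=[0,0,0.003,0,0,0,-1,0,0,0.006,0,0,0,-1,0,0,0.008,0,0,0,-1,0,0,0.008,0,0,0,-1])

```text
time: 27.1
tool_pos: [0.5503, 0.0085, 0.0878]
tcp_rot: [-0.0, -3.141, -0.0]
wrist_force: [-0.7, 1.0, 0.0]
width: 0.0
grip_force: 0.0
```

```bash
python3 - <<'E'
from h import *
np.set_printoptions(precision=4,suppress=True)
s=readout.read_state(); print(s['tool_pos'],s['wrist_force'])
c=read_camera('side'); cv2.imwrite('pics/s5.png',cv2.resize(c['color'][130:280,270:430],None,fx=4,fy=4,interpolation=cv2.INTER_CUBIC))
E
```

```text
[0.5503 0.0085 0.0878] [-0.7006  0.9521  0.0085]
```

View pics/s5.png

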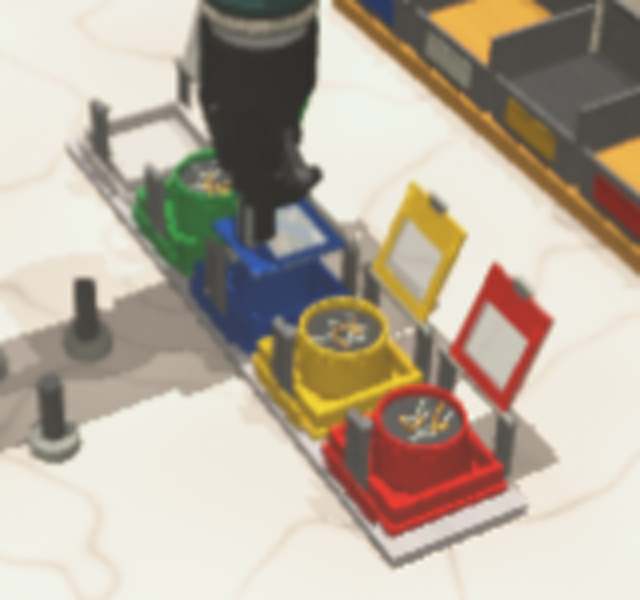

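jog_arm(deltas=[0,0,0.002,0,0,0,-1,0,0,0.004,0,0,0,-1,0,0,0.004,0,0,0,-1])

```text
time: 27.45
tool_pos: [0.5509, 0.0085, 0.0868]
tcp_rot: [-0.0, 3.141, -0.0]
wrist_force: [-8.3, -0.7, 16.5]
width: -0.002
grip_force: 8.2
```

jog_arm(deltas=[0,0,-0.04,0,0,0,-1,0,0,-0.08,0,0,0,-1,0,0,-0.12,0,0,0,-1,-0.03,0.03,-0.12,0,0,0,-1,-0.06,0.06,-0.12,0,0,0,-1,-0.09,0.09,-0.12,0,0,0,-1,-0.117,0.094,-0.12,0,0,0,-1,-0.117,0.094,-0.12,0,0,0,-1])

```text
time: 28.25
tool_pos: [0.6703, 0.1039, 0.2038]
tcp_rot: [-0.003, 3.14, 0.0]
wrist_force: [0.4, 0.1, 0.2]
width: -0.001
grip_force: 0.0
```

jog_arm(deltas=[0,0,0,0,0,0,-1])

```text
time: 28.35
tool_pos: [0.6674, 0.1026, 0.2035]
tcp_rot: [0.001, -3.14, 0.0]
wrist_force: [-1.1, 0.3, -0.3]
width: -0.004
grip_force: 0.0
```

```bash
python3 - <<'E'
from h import *
np.set_printoptions(precision=4,suppress=True)
s=readout.read_state(); print(s['tool_pos'],s['wrist_force'])
w=read_camera('wrist'); cv2.imwrite('pics/chk.png',w['color'])
m=mask(w['color'],'blue'); m[250:]=0
n,l,st,ce=cv2.connectedComponentsWithStats(m)
for k in np.argsort(-st[1:,4])[:4]+1: print(st[k])
for th in (0,.14,.3):
    P=[[.604-r*np.cos(th),.0085+y,.068+r*np.sin(th)+.002] for r in (.0,.078) for y in (-.031,.031)]
    print(th,proj(w,P).round())
E
```

```text
[0.6674 0.1026 0.2035] [-1.1258  0.2707 -0.3343]
[ 130    0  128  111 8703]
[230  81   1   1   1]
0 [[145. 113.]
 [231. 113.]
 [128. -10.]
 [223. -10.]]
0.14 [[145. 113.]
 [231. 113.]
 [119. -13.]
 [218. -14.]]
0.3 [[145. 113.]
 [231. 113.]
 [109. -13.]
 [213. -14.]]
```

jog_arm(deltas=[0,0,0.03,0,0,0,-1,0,0,0.06,0,0,0,-1,0,0,0.06,0,0,0,-1,0.014,0,0.06,0,0,0,-1,0.028,0,0.06,0,0,0,-1,0.042,0,0.06,0,0,0,-1,0.052,0,0.06,0,0,0,-1,0.063,0,0.06,0,0,0,-1])

```text
time: 29.2
tool_pos: [0.6045, 0.1023, 0.1458]
tcp_rot: [0.001, 3.139, 0.0]
wrist_force: [1.0, 0.7, -0.1]
width: 0.001
grip_force: 0.4
```

jog_arm(deltas=[0.015,0,0.007,0,0,0,-1,0.029,0,0.015,0,0,0,-1,0.036,0,0.02,0,0,0,-1,0.042,0,0.027,0,0,0,-1,0.047,0,0.034,0,0,0,-1,0.05,0,0.041,0,0,0,-1,0.052,0,0.048,0,0,0,-1,0.052,0,0.048,0,0,0,-1])

```text
time: 30.0
tool_pos: [0.5523, 0.1024, 0.0954]
tcp_rot: [-0.0, -3.141, 0.0]
wrist_force: [-0.1, 0.4, -0.2]
width: 0.001
grip_force: 0.0
```

jog_arm(deltas=[0,0,0.003,0,0,0,-1,0,0,0.006,0,0,0,-1,0,0,0.009,0,0,0,-1,0,0,0.009,0,0,0,-1])

```text
time: 30.4
tool_pos: [0.5527, 0.1025, 0.0871]
tcp_rot: [0.0, 3.141, -0.0]
wrist_force: [-0.6, 0.3, -0.0]
width: 0.002
grip_force: 0.0
```

jog_arm(deltas=[0,0,0.002,0,0,0,-1,0,0,0.004,0,0,0,-1,0,0,0.004,0,0,0,-1])

```text
time: 30.7
tool_pos: [0.5528, 0.1026, 0.0867]
tcp_rot: [0.0, -3.141, 0.0]
wrist_force: [-9.2, -2.3, 22.8]
width: -0.001
grip_force: 11.7
```

jog_arm(deltas=[0,0,-0.04,0,0,0,-1,0,0,-0.08,0,0,0,-1,0,0,-0.12,0,0,0,-1,-0.03,0.03,-0.12,0,0,0,-1,-0.06,0.06,-0.12,0,0,0,-1,-0.09,0.09,-0.12,0,0,0,-1,-0.117,0.094,-0.12,0,0,0,-1,-0.117,0.094,-0.12,0,0,0,-1])

```text
time: 31.5
tool_pos: [0.6722, 0.1977, 0.2023]
tcp_rot: [-0.002, 3.14, 0.0]
wrist_force: [-0.5, 0.0, 0.5]
width: 0.004
grip_force: 0.0
```

jog_arm(deltas=[0,0,0,0,0,0,-1])

```text
time: 31.6
tool_pos: [0.6693, 0.1965, 0.2021]
tcp_rot: [0.0, -3.14, 0.001]
wrist_force: [-0.6, -0.1, 0.7]
width: -0.002
grip_force: 0.0
```

White: the same sweep (hinge x ≈ 0.609).

jog_arm(deltas=[0,0,0.03,0,0,0,-1,0,0,0.059,0,0,0,-1,0,0,0.059,0,0,0,-1,0.014,0,0.059,0,0,0,-1,0.028,0,0.059,0,0,0,-1,0.042,0,0.059,0,0,0,-1,0.052,0,0.059,0,0,0,-1,0.063,0,0.059,0,0,0,-1])

```text
time: 32.4
tool_pos: [0.6064, 0.1964, 0.1457]
tcp_rot: [0.0, 3.139, 0.001]
wrist_force: [1.7, 0.6, 0.1]
width: -0.002
grip_force: 0.4
```

jog_arm(deltas=[0.015,0,0.007,0,0,0,-1,0.029,0,0.015,0,0,0,-1,0.036,0,0.02,0,0,0,-1,0.042,0,0.027,0,0,0,-1,0.047,0,0.034,0,0,0,-1,0.05,0,0.041,0,0,0,-1,0.052,0,0.048,0,0,0,-1,0.052,0,0.048,0,0,0,-1])

```text
time: 33.2
tool_pos: [0.5542, 0.1964, 0.0952]
tcp_rot: [-0.0, -3.141, 0.001]
wrist_force: [-0.7, 0.1, 0.0]
width: -0.002
grip_force: 0.0
```

jog_arm(deltas=[0,0,0.003,0,0,0,-1,0,0,0.006,0,0,0,-1,0,0,0.009,0,0,0,-1,0,0,0.011,0,0,0,-1,0,0,0.0125,0,0,0,-1,0,0,0.0125,0,0,0,-1])

```text
time: 33.8
tool_pos: [0.5548, 0.1967, 0.0868]
tcp_rot: [-0.0, -3.141, -0.0]
wrist_force: [-8.6, -1.4, 18.7]
width: 0.002
grip_force: 9.8
```

jog_arm(deltas=[0,0,-0.04,0,0,0,-1,0,0,-0.08,0,0,0,-1,0,0,-0.12,0,0,0,-1,-0.018,-0.045,-0.12,0,0,0,-1,-0.036,-0.09,-0.12,0,0,0,-1,-0.054,-0.135,-0.12,0,0,0,-1,-0.072,-0.18,-0.12,0,0,0,-1,-0.09,-0.225,-0.12,0,0,0,-1])

```text
time: 34.6
tool_pos: [0.6451, -0.0304, 0.2035]
tcp_rot: [-0.0, 3.141, 0.0]
wrist_force: [1.5, 0.2, 0.3]
width: 0.002
grip_force: 0.0
```

jog_arm(deltas=[-0.017,-0.057,0,0,0,0,-1,-0.017,-0.057,0,0,0,0,-1,-0.017,-0.057,0,0,0,0,-1])

```text
time: 34.9
tool_pos: [0.6617, -0.0876, 0.203]
tcp_rot: [-0.005, -3.141, -0.0]
wrist_force: [-0.5, 0.2, -0.7]
width: 0.002
grip_force: 0.0
```

jog_arm(deltas=[0,0,0.03,0,0,0,-1,0,0,0.06,0,0,0,-1,0,0,0.06,0,0,0,-1,0.014,0,0.06,0,0,0,-1,0.028,0,0.06,0,0,0,-1,0.042,0,0.06,0,0,0,-1,0.052,0,0.06,0,0,0,-1,0.062,0,0.06,0,0,0,-1])

```text
time: 35.7
tool_pos: [0.5996, -0.0845, 0.1451]
tcp_rot: [-0.002, 3.14, -0.0]
wrist_force: [1.5, 0.8, 0.3]
width: -0.0
grip_force: 0.4
```

jog_arm(deltas=[0.015,0,0.007,0,0,0,-1,0.029,0,0.015,0,0,0,-1,0.036,0,0.02,0,0,0,-1,0.042,0,0.027,0,0,0,-1,0.047,0,0.034,0,0,0,-1,0.05,0,0.041,0,0,0,-1,0.052,0,0.048,0,0,0,-1,0.052,0,0.048,0,0,0,-1])

```text
time: 36.5
tool_pos: [0.5471, -0.0855, 0.0947]
tcp_rot: [-0.0, -3.14, -0.0]
wrist_force: [0.2, 0.5, -0.5]
width: -0.001
grip_force: 0.0
```

jog_arm(deltas=[0,0,0.003,0,0,0,-1,0,0,0.006,0,0,0,-1,0,0,0.009,0,0,0,-1,0,0,0.011,0,0,0,-1,0,0,0.0125,0,0,0,-1,0,0,0.0125,0,0,0,-1])

```text
time: 37.1
tool_pos: [0.5478, -0.0856, 0.0867]
tcp_rot: [0.0, -3.141, 0.0]
wrist_force: [-10.8, 1.1, 23.7]
width: 0.004
grip_force: 12.0
```

jog_arm(deltas=[0,0,-0.04,0,0,0,-1,0,0,-0.08,0,0,0,-1,0,0,-0.12,0,0,0,-1,-0.035,-0.03,-0.12,0,0,0,-1,-0.07,-0.06,-0.12,0,0,0,-1,-0.1,-0.085,-0.12,0,0,0,-1,-0.11,-0.094,-0.12,0,0,0,-1,-0.11,-0.094,-0.12,0,0,0,-1])

```text
time: 37.9
tool_pos: [0.6584, -0.1808, 0.2023]
tcp_rot: [-0.002, -3.141, -0.0]
wrist_force: [-0.4, 0.9, -0.1]
width: -0.002
grip_force: 0.0
```

jog_arm(deltas=[0,0,0,0,0,0,-1])

```text
time: 38.0
tool_pos: [0.6567, -0.179, 0.2023]
tcp_rot: [-0.0, -3.14, -0.002]
wrist_force: [-0.5, -0.4, -0.6]
width: 0.0
grip_force: 0.0
```

jog_arm(deltas=[0,0,0.03,0,0,0,-1,0,0,0.059,0,0,0,-1,0,0,0.059,0,0,0,-1,0.014,0,0.059,0,0,0,-1,0.028,0,0.059,0,0,0,-1,0.04,0,0.059,0,0,0,-1,0.05,0,0.059,0,0,0,-1,0.06,0,0.059,0,0,0,-1])

```text
time: 38.8
tool_pos: [0.597, -0.1792, 0.1452]
tcp_rot: [-0.0, 3.14, -0.0]
wrist_force: [1.0, -0.7, 1.1]
width: 0.0
grip_force: 0.4
```

jog_arm(deltas=[0.015,0,0.007,0,0,0,-1,0.029,0,0.015,0,0,0,-1,0.036,0,0.02,0,0,0,-1,0.042,0,0.027,0,0,0,-1,0.047,0,0.034,0,0,0,-1,0.05,0,0.041,0,0,0,-1,0.052,0,0.048,0,0,0,-1,0.052,0,0.048,0,0,0,-1])

```text
time: 39.6
tool_pos: [0.5452, -0.1794, 0.0953]
tcp_rot: [-0.0, -3.141, -0.001]
wrist_force: [-0.3, 0.5, 0.2]
width: 0.0
grip_force: 0.0
```

jog_arm(deltas=[0,0,0.003,0,0,0,-1,0,0,0.006,0,0,0,-1,0,0,0.009,0,0,0,-1,0,0,0.011,0,0,0,-1,0,0,0.0125,0,0,0,-1,0,0,0.0125,0,0,0,-1])

```text
time: 40.2
tool_pos: [0.5458, -0.1796, 0.0868]
tcp_rot: [0.0, -3.141, 0.0]
wrist_force: [-8.2, 2.6, 19.8]
width: 0.003
grip_force: 10.0
```

jog_arm(deltas=[0,0,-0.04,0,0,0,-1,0,0,-0.08,0,0,0,-1,0.02,0.03,-0.12,0,0,0,-1,0.03,0.07,-0.16,0,0,0,-1,0.045,0.11,-0.2,0,0,0,-1,0.045,0.15,-0.22,0,0,0,-1,0.045,0.19,-0.23,0,0,0,-1,0.045,0.19,-0.23,0,0,0,-1])

```text
time: 41.0
tool_pos: [0.5016, 0.0149, 0.3172]
tcp_rot: [-0.008, 3.135, 0.004]
wrist_force: [0.8, -0.3, -0.1]
width: -0.004
grip_force: 0.0
```

```bash
python3 - <<'E'
from h import *
np.set_printoptions(precision=4,suppress=True)
s=readout.read_state(); print(s['tool_pos'],s['wrist_force'])
w=read_camera('wrist'); cv2.imwrite('pics/final.png',cv2.resize(w['color'][100:300,80:560],(800,333)))
for n,bx,y in (('red',.5575,-.18),('yellow',.56,-.0855),('blue',.562,.0085),('green',.565,.1025),('white',.567,.1965)):
    for th in (0,.14): print(n,th,((proj(w,[[bx+.042-.078*np.cos(th),y+k,.07+.078*np.sin(th)] for k in(-.031,.031)])-[80,100])*[800/480,333/200]).round().tolist())
E
```

```text
[0.5016 0.0149 0.3172] [ 0.7926 -0.3007 -0.1205]
red 0 [[55.0, 136.0], [148.0, 137.0]]
red 0.14 [[45.0, 142.0], [142.0, 142.0]]
yellow 0 [[198.0, 140.0], [293.0, 141.0]]
yellow 0.14 [[193.0, 146.0], [290.0, 146.0]]
blue 0 [[341.0, 144.0], [436.0, 144.0]]
blue 0.14 [[340.0, 150.0], [437.0, 150.0]]
green 0 [[484.0, 149.0], [578.0, 149.0]]
green 0.14 [[486.0, 155.0], [582.0, 155.0]]
white 0 [[625.0, 152.0], [718.0, 153.0]]
white 0.14 [[631.0, 158.0], [726.0, 159.0]]
```

View pics/final.png

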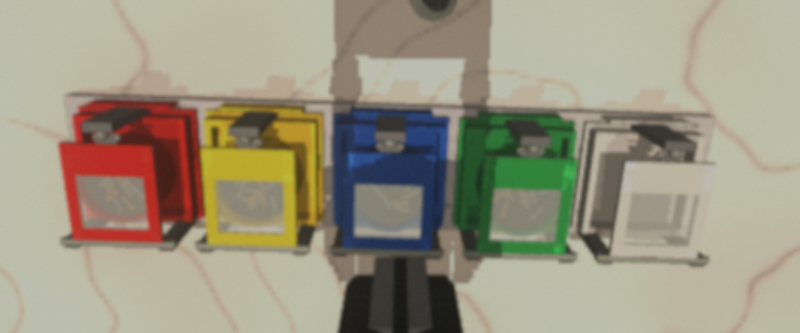

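```bash
python3 -c "
from h import *
print(finish_job())"
```

```text
the job is handed in; nothing more can be done
None
```

The job is handed in: the four tubs present (red, yellow, green and blue; there was no white tub) are in the bays of their own colours, and all five covers are pressed shut. The last picture shows every cover level under its catch; the hand-in call returned no verdict.

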